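# Hang the utensil cup on the peg board stud

## Robot

A 6-joint arm with a two-finger parallel gripper is mounted at the origin on the work surface. World frame = base frame: x ahead of the robot, y to its left, z up, the work surface at z = 0. Lengths are in m, angles in rad, forces in N, time in s.
With the tool pointing down it reaches from about 0.35 to 0.775 m from the base axis. Payload 7.3 kg.
Tool frame: the origin (TCP) lies between the finger pads; the fingertips stand 8 mm ahead of it and the grasp point (between the pads) lies 11 mm behind it (robot.nose_length is the distance from the TCP to the fingertips, in m); z points along the fingers, y is the line along which they close (so a half turn about z gives the same grasp; the last joint's range is limited). The gripper opens to 92 mm and grips with 3 to 60 N. Pads are 19 mm wide; open, the fingers measure 130 mm over their backs; the gripper's body (75 mm by 190 mm) begins 47 mm behind the grasp point.
Start: joints at [1.142, 0.342, 1.524, -0, 1.275, -0.146], TCP at [0.146, 0.504, 0.235] pointing down, gripper open.
Joint ranges: [-2.53, 2.53], [-0.77, 2.02], [0.04, 2.7], [-1, 4.14], [0.28, 2.66], [-3.11, 3.11]. Speed limits (rad/s): [2.57, 2.57, 3.14, 3.14, 3.14, 3.14].

## Interface

Orientations are given as [roll, pitch, yaw] about the fixed x, y, z axes, in that order (R = Rz(yaw) Ry(pitch) Rx(roll)).
In Python, from cell import robot gives the robot as it stands. The module is installed in compiled form; this text tells all that it offers.
- The arm moves only by the shell command python3 -m jog 'ROWS' [FORCE]. ROWS is JSON, a list that holds one entry, the list of rows, each a list of 5 numbers: the gripper's target within -1 to 1 (fully open at 1, half-way at 0, shut at -1), then the shift along the tool's x, y, z in m, then the turn about the tool's z in rad. A call has 1 to 5 rows; each row is the pose to reach, as a shift and turn from the pose commanded when the call began, along the tool's axes at that moment; what a row does not reach only later rows make up. A row lasts 1/12 s, in which the tool goes at most 41.7 mm and 7.16 degrees, less where a joint would pass 70% of its speed; a pose out of reach is approached as far as the arm can. A call with a gripper value outside its range is refused whole. The fingers move at their own pace and stop on an object; FORCE is the grip in N (left out, the last holds). Time passes only in rows, so rows that repeat a pose let the fingers close. It gives the time, the measured TCP pose, the force, the opening and the grip force at its end, in the units of the state.
- robot.observe(): the state, without advancing time (a new reading comes with each control period).
- robot.read_camera(name): name is "scene" or "side" or "wrist"; returns the picture (420x560x3 uint8, red, green, blue); there is no depth.
- robot.camera_model(name): a dict with "camera_matrix" (3x3 intrinsics, pixels), "position" and "attitude" of the camera in the world; the wrist camera has in their place "mount" (4x4, takes a point from camera to tool coordinates, whose origin is the TCP and whose axes are the flange's). Camera axes: x right, y down, z forward; pixel columns grow to the right and rows downward; lengths in m; the calibration is good to about 2 mm. The wrist camera is an equidistant fisheye: a pixel r from the principal point sees the ray r / f radians off the axis. A picture is of the moment at which its call begins: read the wrist's pose just before it. camera_model takes no time and is no camera call.
- robot.hand_in(): hands the job in; it is judged then, once.
The state is a dict: "time": time; "qpos": joint angles; "qvel": joint speeds; "joint_efforts": joint torques, N m; "tool_pos": TCP position; "tool_rot": TCP orientation; "contact_force": force on the tool from outside, world axes, zero at the start; "torque": the same for the moment, N m; "opening": finger opening in m; "grip_force": force on a finger pad.
Only numpy, scipy, OpenCV 4.12 (cv2) and the standard library are available. Lean on these libraries where they do the work, as an engineer would, in place of code of your own. Each camera call takes 0.05 s, during which the arm holds its last target. There are 200 camera calls.

## Task

Hang the yellow utensil cup on the steel peg board: upright and square to the board, work the large end of the keyhole in its back wall over the head of the brass stud, press it in against the rubber ring, and keep it pressed in while you slide it straight down until the stud is fully home at the top of the slot; then let go and leave it hanging. You will have to feel for the stud behind the cup, and the sheet-steel board must only be pressed lightly. Leave everything else on the counter where it stands.

Things in the scene. Friction and masses are not known exactly. Their poses are not given: they have to be found in the camera images.
- cup: Yellow open utensil cup of coated steel, upright, empty, about 250 g: 56 mm wide (its y), 60 mm deep (its x), 100 mm tall, walls 3 mm. Origin: centre of the underside; z up. Keyhole in its back wall, the +x wall (outer face x = +30 mm): large end below, slot above. Hold it from above across its 56 mm width, near the rim. Hung, it has the board's yaw; the ring's grip keeps it from dropping home by itself.
- cup_hole (a point): Centre of the large end of the keyhole, an 18 mm hole (eight-sided), on the outer face of the back wall: 30, 0, 62 mm in the cup's frame; axes as the cup's. A slot 10 mm wide runs straight up from it. Two rubber feet, 3.5 mm thick, stand out of the back wall at y = +-19 mm, 12 mm above the underside.
- cup_seat (a point): Where the stud's axis lies when the cup hangs fully home, the neck against the closed top of the slot; on the outer face of the back wall: 30, 0, 80 mm in the cup's frame, so 18 mm above the centre of the large end; axes as the cup's.
- board: Peg board of thin folded steel, 360 mm wide (its y), 20 to 210 mm above the counter, on two fixed feet; pushes up to 10 N do no harm, 30 N bends it. Front face: the plane x = 0 of its frame, looking to -x; z up; origin mid-width, on the counter. A brass stud stands out near y = 0. Tongs on a hook at y = -145 mm and an empty hook at y = +152 mm reach 45 mm out, below 185 mm.
- slot_a (a point): The +y end of the stud's slot, in the board's face: 0, 21, 175 mm in the board's frame; axes as the board's. The stud is clamped firmly in this 42 mm slot at this height, square to the face, but anywhere from 5 to 37 mm from this end: not measured, to be seen or felt. Neck 7 mm thick, 7.5 mm long; then a flattish head 14 mm across, 4.5 mm thick, its tip 12 mm off the face.
- slot_b (a point): The -y end of that slot: 0, -21, 175 mm in the board's frame. Off the hole, the cup's back stops on the stud's tip. A springy rubber ring, 26 mm across, lies behind the head, its front 6.5 mm off the face; it yields up to 4.5 mm, 1 N at first, then 1.8 N/mm. The cup's wall passes behind the head once its outer face is within 4.5 mm of the board's (about 5 N); at 3.5 mm the feet stop hard.
- mug: Blue enamel mug, 84 mm across, 83 mm tall, handle at its +y; origin: centre of the underside. Leave alone.
- garlic_keeper: White ceramic garlic keeper with its lid on, 104 mm across, 121 mm tall; origin: centre of the underside. Leave alone.
- budare: Round iron griddle (budare), 260 mm across, 12 mm thick, loop handle to its -x reaching 180 mm from the centre; origin: centre of the underside. Leave alone.
- salt_jar: Glass salt jar with a steel cap, 68 mm across, 85 mm tall; origin: centre of the underside. Leave alone.
- spoon: Wooden spoon, 240 mm long, lying along its x; leave alone.
Things that resemble listed ones, but are neither listed nor needed, are in the scene too. Of the things shaped like the cup, the yellow one is meant.

How it is judged:
On the way, in this order (a step that is already met when the one before it is completed fails the run):
1. the large end of the keyhole is over the stud's head and the cup's back is pressed in to within 5.5 mm of the board's face (z of cup_hole in the frame of board between 0.17 and 0.18 m and y of cup_hole in the frame of board between -0.021 and 0.021 m and x of cup_hole in the frame of board between -0.0055 and 0.003 m), for 0.1 s.
2. still pressed in, the cup is slid down until the stud is at the top of the slot (z of cup_seat in the frame of board between 0.172 and 0.178 m and y of cup_seat in the frame of board between -0.021 and 0.021 m and x of cup_seat in the frame of board between -0.007 and 0.003 m), for 0.2 s.
At the end, for the whole second after the job is handed in: The cup hangs on the stud by itself and at rest, fully home: the seat of its keyhole within 3 mm of the stud's height, its back wall no more than 7 mm off the board's face, upright within 0.08 rad and square to the board within 0.12 rad (all of step 2 and angle between cup's own z axis and vertical below 0.08 rad and angle between the x axis of cup and the x axis of board, either way round below 0.12 rad and linear speed of cup below 0.01 m/s and contact force between cup and board above 0.5 N); the robot touches nothing.
It fails at once if the cup presses or pulls on the board, stud or ring with more than 30 N in all (contact force between cup and board above 30 N).
It fails at once if the gripper or arm pushes the board with more than 10 N (contact force between any of the fingers, the arm and board above 10 N).
It fails at once if another thing on the counter is shifted by more than 15 mm (distance of any of mug, garlic_keeper, budare, salt_jar, spoon from where it was at the start of the episode above 0.015 m).
It also fails if it takes over 72 s, if anything falls off the work surface, if the arm or the gripper's body presses on something with over 40 N, if the wrist force passes 120 N, or if a joint passes its speed limit or range.

## Working session

There is one attempt and no reset: what is moved stays moved. The work goes in short steps, Python scripts to look and compute and a shell command to move; the robot and the scene stay as the last step left them, time stands still between calls to the robot, and variables do not carry over. Pictures are saved under pics/ and viewed, at most 10 in all, crops included, and the job is handed in when it is done.

```bash
mkdir -p pics; ls; python3 - <<'E'
from cell import robot
import cv2,numpy as np
for n in("scene","side"):
    im=robot.read_camera(n); cv2.imwrite(f"pics/{n}0.png",im[:,:,::-1]); m=robot.camera_model(n); print(n,m)
print(robot.camera_model("wrist"))
print(robot.observe())
E
```

```text
pics
scene {'camera_matrix': array([[414.9518493 ,   0.        , 276.49290762],
       [  0.        , 414.9518493 , 203.30873292],
       [  0.        ,   0.        ,   1.        ]]), 'position': array([ 0.97065858, -0.75412855,  1.2203817 ]), 'attitude': array([-2.53152556, -0.00731296,  0.57217632])}
side {'camera_matrix': array([[389.65578821,   0.        , 275.9760874 ],
       [  0.        , 389.65578821, 211.79228928],
       [  0.        ,   0.        ,   1.        ]]), 'position': array([ 0.17489675, -0.67742299,  1.02497493]), 'attitude': array([-2.48442028, -0.01200189, -0.5793631 ])}
{'camera_matrix': array([[325.1922621 ,   0.        , 278.0558589 ],
       [  0.        , 325.1922621 , 207.88898794],
       [  0.        ,   0.        ,   1.        ]]), 'mount': array([[ 2.91124876e-04, -9.68070938e-01, -2.50676234e-01,
         6.72375247e-02],
       [ 9.99999958e-01,  2.78894242e-04,  8.43137499e-05,
         3.71904761e-04],
       [-1.17095328e-05, -2.50676247e-01,  9.68070978e-01,
        -1.49403880e-01],
       [ 0.00000000e+00,  0.00000000e+00,  0.00000000e+00,
         1.00000000e+00]])}
{'time': 0.1, 'qpos': array([ 1.14195724e+00,  3.42643179e-01,  1.52492506e+00,  2.53634644e-05,
        1.27539778e+00, -1.46005009e-01]), 'qvel': array([-0.00016429, -0.00031949, -0.00267709,  0.00203043,  0.00173064,
        0.00017171]), 'joint_efforts': array([ 3.90325542e-03, -4.31999409e+01, -2.44703901e+01,  7.21819396e-02,
        5.24587242e-02, -6.45340788e-05]), 'tool_pos': array([0.14634178, 0.50382447, 0.23411833]), 'tool_rot': array([-3.14023743e+00, -2.23803161e-04,  2.85875102e+00]), 'contact_force': array([-0.47829836, -0.01216937,  0.19649993]), 'torque': array([-0.00871902,  0.00131659, -0.01425028]), 'grip_force': 0.0, 'opening': 0.09166654944614318}
```

View pics/scene0.png

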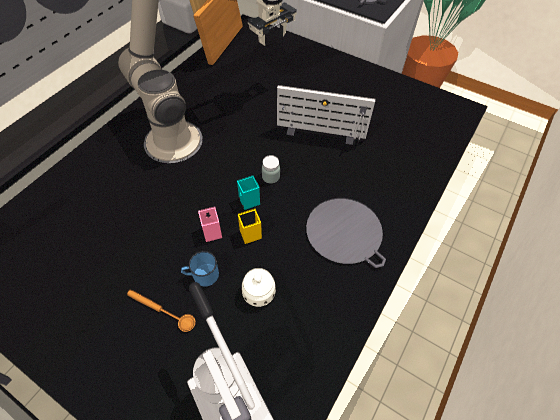

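View pics/side0.png

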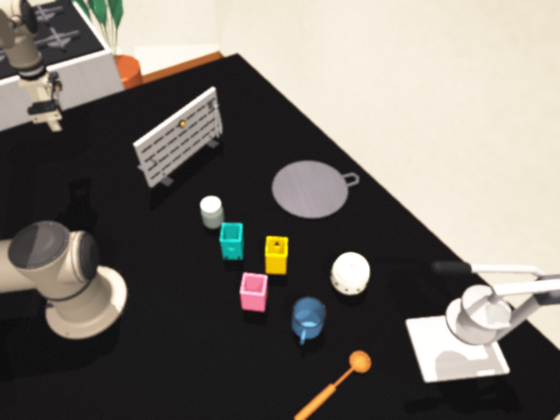

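The scene shows yellow (250,226), teal (249,192) and pink (209,224) cups. In the side view they are at (277,255), (232,241) and (254,292). Only the yellow one fits the description. The board's face is at scene (325,112) and its stud at (325,103), or side (182,125). I'll confirm these in one enlarged composite.

```bash
cat > h.py <<'E'
import numpy as np,cv2
from cell import robot
from scipy.spatial.transform import Rotation as R
def cam(n):
    m=robot.camera_model(n); return m["camera_matrix"],R.from_euler("xyz",m["attitude"]).as_matrix(),np.array(m["position"])
def proj(n,P):
    K,A,p=cam(n); q=(np.atleast_2d(P)-p)@A; q=q@K.T; return q[:,:2]/q[:,2:]
def plane(n,uv,z):
    K,A,p=cam(n); d=A@np.linalg.solve(K,[uv[0],uv[1],1]); return p+d*(z-p[2])/d[2]
def tri(a,b):
    M=[];y=[]
    for n,uv in(("scene",a),("side",b)):
        K,A,p=cam(n); d=A@np.linalg.solve(K,[*uv,1]); d/=np.linalg.norm(d); Q=np.eye(3)-np.outer(d,d); M.append(Q); y.append(Q@p)
    return np.linalg.lstsq(np.vstack(M),np.hstack(y),rcond=None)[0]
E
python3 - <<'E'
import cv2,numpy as np
a=cv2.imread("pics/scene0.png");b=cv2.imread("pics/side0.png")
c=lambda i,x,y,w,h,s:cv2.resize(i[y:y+h,x:x+w],None,fx=s,fy=s,interpolation=cv2.INTER_CUBIC)
top=np.hstack([c(a,230,200,40,50,6),c(b,257,228,40,50,6)]) # 480x300
bot=np.hstack([c(a,270,80,110,70,3.5),c(b,130,85,100,105,2.8)[:245]]) 
W=800;o=np.zeros((560,W,3),np.uint8);o[:300,:480]=top;o[305:305+245,:bot.shape[1]]=bot
cv2.imwrite("pics/crop1.png",o)
E
```

```text
(no output)
```

View pics/crop1.png

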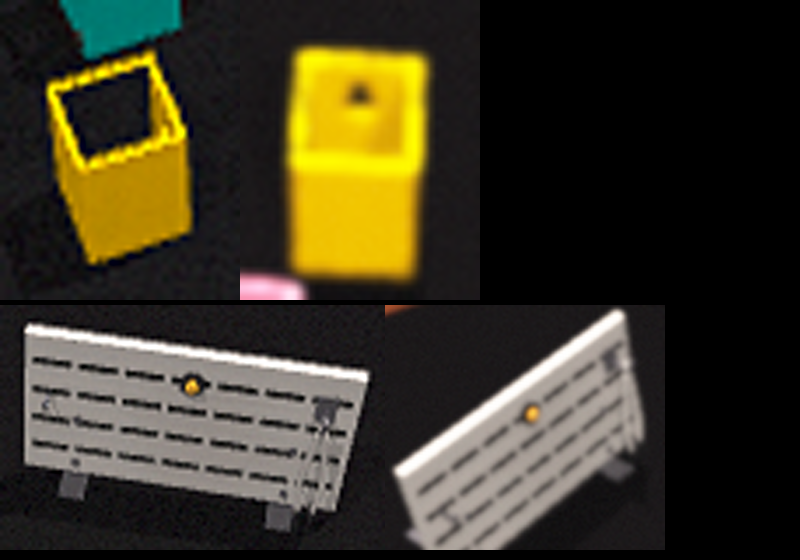

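```bash
python3 - <<'E'
from h import *
s=lambda x,y:(230+x/6,200+y/6); t=lambda x,y:(257+(x-240)/6,228+y/6)
A=[plane("scene",s(*p),.1) for p in[(50,88),(152,56),(185,135),(88,165)]]
B=[plane("side",t(*p),.1) for p in[(297,50),(425,55),(428,168),(290,165)]]
for n,Q in(("sc",A),("si",B)): print(n,np.round(Q,4).tolist(),np.mean(Q,0).round(4))
S=lambda x,y:(270+x/3.5,80+(y-305)/3.5); T=lambda x,y:(130+(x-385)/2.8,85+(y-305)/2.8)
L=[plane("scene",S(*p),.21) for p in[(25,327),(369,374)]]; M=[plane("side",T(*p),.21) for p in[(395,470),(622,312)]]
for Q in(L,M):
    d=Q[0]-Q[1]; print(np.round(Q,4).tolist(),np.linalg.norm(d),np.degrees(np.arctan2(d[1],d[0])))
print("stud",tri(S(192,385),T(532,413)),plane("scene",S(192,385),.175),plane("side",T(532,413),.175))
E
```

```text
sc [[0.4744, -0.1961, 0.1], [0.5087, -0.149, 0.1], [0.5521, -0.1813, 0.1], [0.5197, -0.2247, 0.1]] [ 0.5137 -0.1878  0.1   ]
si [[0.5036, -0.1458, 0.1], [0.5534, -0.1811, 0.1], [0.5193, -0.2335, 0.1], [0.4669, -0.1978, 0.1]] [ 0.5108 -0.1896  0.1   ]
[[0.3104, 0.2892, 0.21], [0.6466, 0.4219, 0.21]] 0.3615278669214847 -158.45630201680035
[[0.3061, 0.2941, 0.21], [0.6472, 0.418, 0.21]] 0.36296522274371723 -160.03361599852101
stud [0.48458256 0.3464176  0.17257695] [0.48570307 0.34388357 0.175     ] [0.48370109 0.34349538 0.175     ]
```

The yellow cup is at about (0.512, -0.189), yaw ≈55°. Its keyhole shows in the wall facing away from the side camera. The board's yaw is ≈111°, with the stud near its middle at world (0.485, 0.345). First I'll raise the arm and travel to the cup.

```bash
cat > go.py <<'E'
import sys
from h import *
x,y,z,yaw=map(float,sys.argv[1:5])
o=robot.observe(); A=R.from_euler("xyz",o["tool_rot"]); d=A.inv().apply(np.array([x,y,z])-o["tool_pos"])
t=-(np.radians(yaw)-o["tool_rot"][2]); t=(t+np.pi)%(2*np.pi)-np.pi
print("t",round(o["time"],2),"pos",o["tool_pos"].round(4),"rot",o["tool_rot"].round(4),"SHIFT",d.round(4),"TURN",round(t,3),"F",o["contact_force"].round(2),"open",round(o["opening"],4),"grip",round(o["grip_force"],1))
E
python3 - <<'E'
from h import *
print("teal",plane("scene",(248,185),.1),plane("side",(232,231),.1),"pink",plane("scene",(209,214),.1),plane("side",(254,281),.1))
E
python3 -m jog '[[[0.6,0,0,-0.04,0],[0.6,0,0,-0.08,0],[0.6,-0.545,-0.563,-0.1,1.9],[0.6,-0.545,-0.563,-0.1,1.9],[0.6,-0.545,-0.563,-0.1,1.9]]]'
python3 go.py .512 -.189 .30 55
```

```text
teal [ 0.43128049 -0.08027463  0.1       ] [ 0.42987466 -0.07632063  0.1       ] pink [ 0.39353821 -0.24571962  0.1       ] [ 0.4000867  -0.24772868  0.1       ]
time: 0.52
tool_pos: [0.205, 0.3926, 0.3181]
tool_rot: [3.141, 0.0, 2.48]
contact_force: [1.3, 1.1, 0.4]
opening: 0.0736
grip_force: 0.0
t 0.52 pos [0.205  0.3926 0.3181] rot [3.1410e+00 2.0000e-04 2.4797e+00] SHIFT [-0.5996 -0.2701  0.018 ] TURN 1.52 F [1.32 1.09 0.37] open 0.0736 grip 0.0
```

```bash
python3 -m jog '[[[0.6,-0.6,-0.27,0.018,1.52],[0.6,-0.6,-0.27,0.018,1.52],[0.6,-0.6,-0.27,0.018,1.52],[0.6,-0.6,-0.27,0.018,1.52],[0.6,-0.6,-0.27,0.018,1.52]]]' >/dev/null
python3 go.py .512 -.189 .30 55
```

```text
t 0.93 pos [0.303  0.2081 0.3121] rot [ 3.1415e+00 -1.0000e-04  1.8532e+00] SHIFT [-0.4396  0.09    0.0121] TURN 0.893 F [ 1.14  0.03 -0.87] open 0.0735 grip 0.0
```

```bash
python3 -m jog '[[[0.6,-0.44,0.09,0.012,0.893],[0.6,-0.44,0.09,0.012,0.893],[0.6,-0.44,0.09,0.012,0.893],[0.6,-0.44,0.09,0.012,0.893],[0.6,-0.44,0.09,0.012,0.893]]]' >/dev/null
python3 go.py .512 -.189 .30 55
```

```text
t 1.35 pos [0.4011 0.0241 0.3065] rot [-3.1415e+00 -3.0000e-04  1.2272e+00] SHIFT [-0.1633  0.1762  0.0065] TURN 0.267 F [1.32 1.48 0.15] open 0.0735 grip 0.0
```

```bash
python3 -m jog '[[[0.6,-0.163,0.176,0.03,0.267],[0.6,-0.163,0.176,0.03,0.267],[0.6,-0.163,0.176,0.03,0.267],[0.6,-0.163,0.176,0.03,0.267],[0.6,-0.163,0.176,0.03,0.267]]]' >/dev/null
python3 -m jog '[[[0.6,-0.026,0.028,0.036,0],[0.6,-0.026,0.028,0.036,0],[0.6,-0.026,0.028,0.036,0],[0.6,-0.026,0.028,0.036,0]]]' >/dev/null
python3 go.py .512 -.189 .20 55
python3 - <<'E'
from h import *
o=robot.observe(); im=robot.read_camera("wrist"); cv2.imwrite("pics/w1.png",im[:,:,::-1]); np.savez("w1.npz",p=o["tool_pos"],r=o["tool_rot"])
E
```

```text
t 2.1 pos [ 0.5054 -0.1934  0.2443] rot [-3.1393e+00 -3.0000e-04  9.6600e-01] SHIFT [0.0074 0.003  0.0443] TURN 0.006 F [ 0.27  0.44 -0.82] open 0.0735 grip 0.0
```

View pics/w1.png

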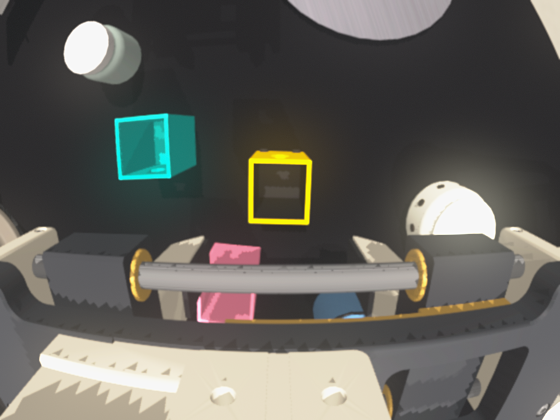

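The wrist view shows the yellow rim with outer corners at (249,160), (312,159), (309,224) and (249,224). The fingers straddle it, with nothing in the way.

```bash
cat >> h.py <<'E'
def wray(uv,p,r):
    m=robot.camera_model("wrist"); K=m["camera_matrix"]; M=m["mount"]; T=R.from_euler("xyz",r).as_matrix()
    d=np.array([(uv[0]-K[0,2])/K[0,0],(uv[1]-K[1,2])/K[1,1]]); th=np.linalg.norm(d)
    c=np.array([*(d/th*np.sin(th)),np.cos(th)]); return p+T@M[:3,3],T@M[:3,:3]@c
def wplane(uv,p,r,z):
    o,d=wray(uv,p,r); return o+d*(z-o[2])/d[2]
E
python3 - <<'E'
from h import *
w=np.load("w1.npz"); Q=np.array([wplane(c,w["p"],w["r"],.1) for c in[(249,160),(312,159),(309,224),(249,224)]])
print(Q.round(4).tolist(),Q.mean(0))
e=[Q[1]-Q[0],Q[2]-Q[3],Q[0]-Q[3],Q[1]-Q[2]]
for v in e: print(np.linalg.norm(v),np.degrees(np.arctan2(v[1],v[0])))
E
python3 go.py .512 -.189 .20 55
```

```text
[[0.5039, -0.1482, 0.1], [0.5515, -0.1799, 0.1], [0.5153, -0.2298, 0.1], [0.4685, -0.1975, 0.1]] [ 0.50978813 -0.18886659  0.1       ]
0.05717979497560326 -33.66631735938556
0.05689751284943696 -34.61231236113154
0.06066394583761969 54.241461745436645
0.06161381490509229 54.003821461351
t 2.15 pos [ 0.5058 -0.1929  0.2454] rot [-3.1415e+00 -6.0000e-04  9.6710e-01] SHIFT [0.0067 0.0029 0.0454] TURN 0.007 F [-0.7   0.46  0.59] open 0.0733 grip 0.0
```

```bash
python3 go.py .511 -.1885 .077 55
python3 -m jog '[[[0.6,0.006,0.001,0.04,0.005],[0.6,0.006,0.001,0.08,0.005],[0.6,0.006,0.001,0.12,0.005],[0.6,0.006,0.001,0.15,0.005],[0.6,0.006,0.001,0.168,0.005]]]' 40
python3 -m jog '[[[0.6,0,0,0,0],[-1,0,0,0,0],[-1,0,0,0,0],[-1,0,0,0,0],[-1,0,0,0,0]]]' 40
python3 -m jog '[[[-1,0,0,0,0],[-1,0,0,0,0],[-1,0,0,0,0],[-1,0,0,0,0]]]' 40
python3 go.py .511 -.1885 .077 55
```

```text
t 2.15 pos [ 0.5058 -0.1929  0.2454] rot [-3.1415e+00 -6.0000e-04  9.6710e-01] SHIFT [0.0065 0.0018 0.1684] TURN 0.007 F [-0.7   0.46  0.59] open 0.0733 grip 0.0
time: 2.57
tool_pos: [0.5092, -0.1871, 0.0752]
tool_rot: [-3.139, -0.0, 0.964]
contact_force: [-0.6, 0.4, 0.0]
opening: 0.0734
grip_force: 0.0
time: 2.98
tool_pos: [0.5111, -0.1895, 0.079]
tool_rot: [3.138, -0.001, 0.962]
contact_force: [-1.4, 1.7, 7.2]
opening: 0.0559
grip_force: 39.8
time: 3.32
tool_pos: [0.5111, -0.1896, 0.079]
tool_rot: [3.138, -0.001, 0.962]
contact_force: [-1.9, 2.4, 8.0]
opening: 0.0565
grip_force: 39.8
t 3.32 pos [ 0.5111 -0.1896  0.079 ] rot [ 3.1382e+00 -9.0000e-04  9.6190e-01] SHIFT [ 0.0008 -0.0007  0.002 ] TURN 0.002 F [-1.89  2.4   8.01] open 0.0565 grip 39.8
```

```bash
python3 -m jog '[[[-1,0,0,-0.03,0],[-1,0,0,-0.07,0],[-1,0,0,-0.11,0],[-1,0,0,-0.15,0],[-1,0,0,-0.18,0]]]' 40
python3 go.py .523 .23 .26 110.8
```

```text
time: 3.73
tool_pos: [0.5105, -0.1897, 0.2613]
tool_rot: [3.137, -0.001, 0.962]
contact_force: [0.2, -0.3, -1.8]
opening: 0.0559
grip_force: 39.7
t 3.73 pos [ 0.5105 -0.1897  0.2613] rot [ 3.1367e+00 -7.0000e-04  9.6180e-01] SHIFT [ 0.3513 -0.2298  0.0004] TURN -0.972 F [ 0.16 -0.33 -1.84] open 0.0559 grip 39.7
```

```bash
python3 -m jog '[[[-1,0.351,-0.23,0,-0.972],[-1,0.351,-0.23,0,-0.972],[-1,0.351,-0.23,0,-0.972],[-1,0.351,-0.23,0,-0.972],[-1,0.351,-0.23,0,-0.972]]]'>/dev/null
python3 go.py .523 .23 .26 110.8
```

```text
t 4.15 pos [0.5157 0.0205 0.2578] rot [3.1399e+00 1.0000e-04 1.5922e+00] SHIFT [ 0.2093  0.0118 -0.0022] TURN -0.342 F [ 1.26 -0.03 -1.51] open 0.056 grip 39.7
```

```bash
python3 -m jog '[[[-1,0.209,0.012,0,-0.342],[-1,0.209,0.012,0,-0.342],[-1,0.209,0.012,0,-0.342],[-1,0.209,0.012,0,-0.342],[-1,0.209,0.012,0,-0.342]]]'>/dev/null
python3 -m jog '[[[-1,0.005,0,0,0],[-1,0.005,0,0,0],[-1,0.005,0,0,0]]]'
python3 - <<'E'
from h import *
o=robot.observe(); im=robot.read_camera("wrist")[:,:,::-1]; np.savez("w2.npz",p=o["tool_pos"],r=o["tool_rot"]); a=robot.read_camera("scene")[:,:,::-1]; b=robot.read_camera("side")[:,:,::-1]
cv2.imwrite("pics/sc2.png",a);cv2.imwrite("pics/si2.png",b);cv2.imwrite("pics/w2raw.png",im)
print(o["tool_pos"],o["tool_rot"])
cv2.imwrite("pics/w2.png",cv2.resize(im[0:300,80:480],None,fx=2,fy=2,interpolation=cv2.INTER_CUBIC))
E
```

```text
time: 4.82
tool_pos: [0.5227, 0.2315, 0.2571]
tool_rot: [3.141, 0.001, 1.93]
contact_force: [0.7, 0.3, -2.2]
opening: 0.0559
grip_force: 39.7
[0.52271832 0.23147097 0.25709984] [3.14145146e+00 5.88067509e-04 1.92995237e+00]
```

View pics/w2.png

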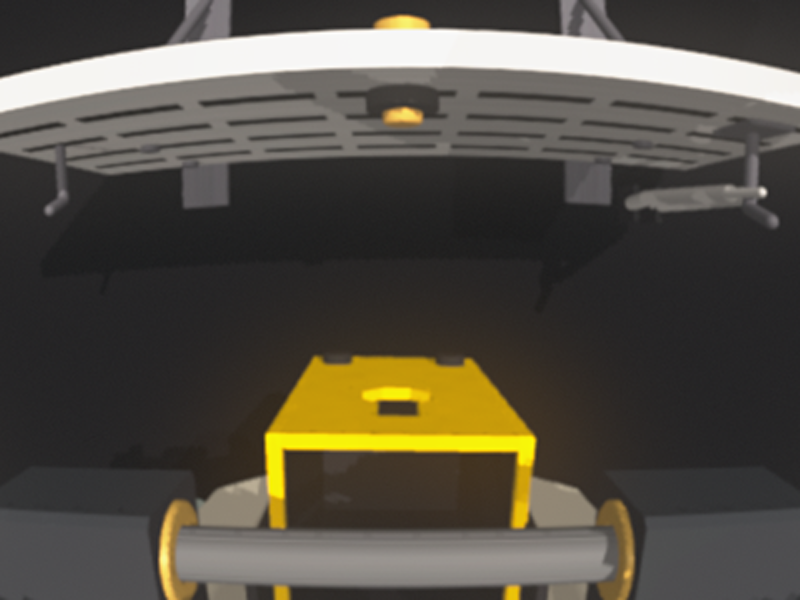

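The wrist view shows the stud head at crop (404,114), raw (282,57). The keyhole is at crop (397,396), raw (278.5,198). The front rim corners are (267,434) and (535,434). All of these go into the board's frame.

```bash
python3 - <<'E'
from h import *
w=np.load("w2.npz");p,r=w["p"],w["r"]
im=cv2.imread("pics/w2raw.png",0).astype(float)
pts=[]
for c in range(100,461,12):
    col=im[5:75,c]; k=np.where(col>215)[0]
    if len(k)<3: continue
    k=k[-1]; j=k+np.argmin(np.diff(col[k-1:k+4])) ; pts.append(wplane((c,5+j-.5+.0),p,r,.21))
P=np.array(pts); m=P.mean(0); v=np.linalg.svd(P-m)[2][0]; v*=-np.sign(v[0]); n=np.array([-v[1],v[0],0]); bx=-n if -n[1]>0 else n
print("yaw y-axis",np.degrees(np.arctan2(v[1],v[0])),"resid",np.abs((P-m)@bx).max(),len(P))
raw=lambda x,y:(80+x/2-.25,y/2-.25)
by=v; print("bx",bx,"board yaw",np.degrees(np.arctan2(bx[1],bx[0])))
pr=lambda q:(round((q-m)@bx,4),round(q@by,4))
print("TCP",pr(p))
S=wplane(raw(404.5,116),p,r,.175);print("stud",pr(S),S)
# cup: bottom height = TCP-.079
zb=p[2]-.079
for nme,c,z in(("TL",(267,434),.1),("TR",(535,434),.1),("hole",(397,396),.062),("footL",(337,358),.012),("footR",(450,359),.012),("holeL",(363,396),.062),("holeR",(431,396),.062)):
    q=wplane(raw(*c),p,r,zb+z);print(nme,pr(q),q.round(4))
E
```

```text
yaw y-axis -158.94616815359808 resid 0.0003962089261694076 31
bx [-0.35924493  0.93324331 -0.        ] board yaw 111.0538318464019
TCP (np.float64(-0.1248), np.float64(-0.571))
stud (np.float64(-0.0084), np.float64(-0.5748)) [0.48450389 0.3414127  0.175     ]
TL (np.float64(-0.0941), np.float64(-0.5443)) [0.4868 0.2505 0.2781]
TR (np.float64(-0.0946), np.float64(-0.6002)) [0.5391 0.2701 0.2781]
hole (np.float64(-0.0949), np.float64(-0.5714)) [0.5124 0.2595 0.2401]
footL (np.float64(-0.0929), np.float64(-0.5512)) [0.4928 0.2541 0.1901]
footR (np.float64(-0.0935), np.float64(-0.5894)) [0.5287 0.2672 0.1901]
holeL (np.float64(-0.0948), np.float64(-0.5625)) [0.504  0.2564 0.2401]
holeR (np.float64(-0.095), np.float64(-0.5803)) [0.5207 0.2626 0.2401]
```

```bash
cat > b.py <<'E'
# report TCP in board frame relative to the measured keyhole/stud geometry
from h import *
w=np.load("w2.npz"); o=robot.observe(); p=o["tool_pos"]
bx=np.array([-.35924,.93324,0]);by=np.array([-.93324,-.35924,0])
x=-0.1248+(p-w["p"])@bx; y=(p@by)
F=o["contact_force"]
print("t %.2f back-face dist %.1f mm | hole-stud y %.1f mm | hole z %.1f seat z %.1f | yaw err deg %.2f | F board x %.1f y %.1f z %.1f | grip %.0f rot"%(o["time"],(x+.0303)*1e3,(y-.0004+.5748)*1e3,(p[2]-.017)*1e3,(p[2]+.001)*1e3,np.degrees(o["tool_rot"][2])-111.05,F@bx,F@by,F[2],o["grip_force"]),o["tool_rot"].round(4),o["torque"].round(2))
E
python3 -m jog '[[[-1,0,0.003,0.03,-0.008],[-1,0.02,0.003,0.06,-0.008],[-1,0.05,0.003,0.065,-0.008],[-1,0.07,0.003,0.065,-0.008],[-1,0.07,0.003,0.065,-0.008]]]'>/dev/null
python3 -m jog '[[[-1,0,0,0,0],[-1,0,0,0,0]]]' >/dev/null; python3 b.py
python3 - <<'E'
from h import *
o=robot.observe(); im=robot.read_camera("wrist")[:,:,::-1]; np.savez("w3.npz",p=o["tool_pos"],r=o["tool_rot"]); cv2.imwrite("pics/w3raw.png",im)
cv2.imwrite("pics/w3.png",cv2.resize(im[60:260,180:380],None,fx=3,fy=3,interpolation=cv2.INTER_CUBIC))
E
```

```text
t 5.55 back-face dist -25.9 mm | hole-stud y -0.8 mm | hole z 175.3 seat z 193.3 | yaw err deg -0.15 | F board x 0.2 y -0.2 z -1.1 | grip 40 rot [3.1408e+00 5.0000e-04 1.9356e+00] [-0.09 -0.01  0.02]
```

View pics/w3.png

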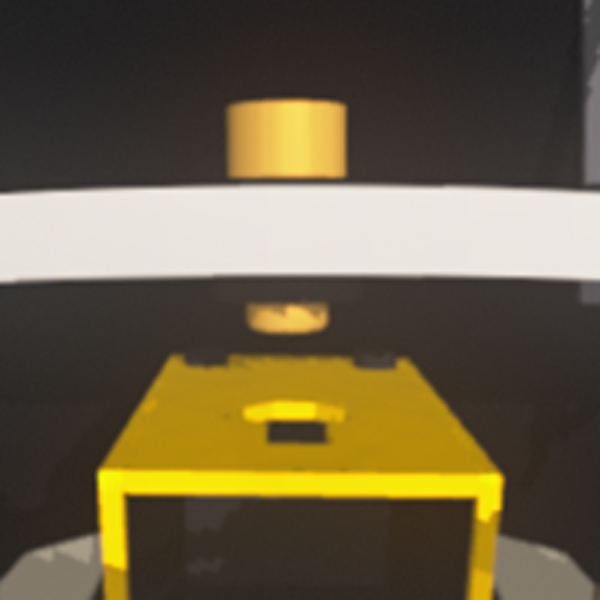

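The stud head spans x 247–329 in this crop and the hole 243–345, so the hole sits ~1 mm to the -y side. I'll shift it back 1 mm and advance gently.

```bash
python3 -m jog '[[[-1,0,-0.001,0,-0.002],[-1,0.005,-0.001,0,-0.002],[-1,0.010,-0.001,0,-0.002],[-1,0.011,-0.001,0,-0.002],[-1,0.011,-0.001,0,-0.002]]]'>/dev/null;  python3 b.py
python3 -m jog '[[[-1,0.0005,0,0,0],[-1,0.001,0,0,0],[-1,0.0015,0,0,0],[-1,0.002,0,0,0],[-1,0.002,0,0,0]]]'>/dev/null;  python3 b.py
python3 -m jog '[[[-1,0.0005,0,0,0],[-1,0.001,0,0,0],[-1,0.0015,0,0,0],[-1,0.002,0,0,0],[-1,0.002,0,0,0]]]'>/dev/null;  python3 b.py
```

```text
t 6.02 back-face dist -13.0 mm | hole-stud y 0.5 mm | hole z 174.9 seat z 192.9 | yaw err deg 0.07 | F board x -0.6 y 0.1 z -2.0 | grip 40 rot [ 3.1414e+00 -1.0000e-04  1.9394e+00] [-0.08  0.03 -0.03]
t 6.43 back-face dist -11.4 mm | hole-stud y 0.5 mm | hole z 174.8 seat z 192.8 | yaw err deg 0.04 | F board x -0.6 y -0.9 z -2.2 | grip 40 rot [ 3.1416e+00 -1.0000e-04  1.9389e+00] [-0.03  0.02  0.05]
t 6.85 back-face dist -9.4 mm | hole-stud y 0.4 mm | hole z 174.8 seat z 192.8 | yaw err deg 0.04 | F board x -0.6 y -0.2 z -2.7 | grip 40 rot [ 3.1415e+00 -1.0000e-04  1.9388e+00] [-0.12  0.04  0.03]
```

```bash
for i in 1 2; do python3 -m jog '[[[-1,0.0005,0,0,0],[-1,0.001,0,0,0],[-1,0.0015,0,0,0],[-1,0.0015,0,0,0],[-1,0.0015,0,0,0]]]'>/dev/null;  python3 b.py; done
```

```text
t 7.27 back-face dist -7.9 mm | hole-stud y 0.5 mm | hole z 174.8 seat z 192.8 | yaw err deg 0.04 | F board x 0.9 y 0.7 z -1.9 | grip 40 rot [ 3.1416e+00 -1.0000e-04  1.9388e+00] [-0.03  0.03  0.01]
t 7.68 back-face dist -6.5 mm | hole-stud y 0.4 mm | hole z 174.8 seat z 192.8 | yaw err deg 0.04 | F board x -1.5 y -0.1 z -2.0 | grip 40 rot [ 3.1415 -0.      1.9389] [-0.07  0.06  0.01]
```

```bash
for i in 1 2; do python3 -m jog '[[[-1,0.0005,0,0,0],[-1,0.001,0,0,0],[-1,0.001,0,0,0],[-1,0.001,0,0,0],[-1,0.001,0,0,0]]]'>/dev/null;  python3 b.py; done
```

```text
t 8.10 back-face dist -5.6 mm | hole-stud y 0.5 mm | hole z 174.8 seat z 192.8 | yaw err deg 0.03 | F board x -0.7 y 0.1 z -2.2 | grip 40 rot [3.1416e+00 1.0000e-04 1.9388e+00] [-0.22  0.04  0.02]
t 8.52 back-face dist -4.7 mm | hole-stud y 0.4 mm | hole z 174.8 seat z 192.8 | yaw err deg 0.03 | F board x -2.3 y 0.2 z -1.3 | grip 40 rot [3.1415e+00 3.0000e-04 1.9388e+00] [-0.5  -0.04  0.04]
```

```bash
for i in 1 2; do python3 -m jog '[[[-1,0.0003,0,0,0],[-1,0.0007,0,0,0],[-1,0.0007,0,0,0],[-1,0.0007,0,0,0],[-1,0.0007,0,0,0]]]'>/dev/null;  python3 b.py; done
```

```text
t 8.93 back-face dist -3.9 mm | hole-stud y 0.4 mm | hole z 174.9 seat z 192.9 | yaw err deg 0.03 | F board x -4.0 y 0.4 z -1.2 | grip 40 rot [3.1415e+00 2.0000e-04 1.9388e+00] [-0.74 -0.11  0.09]
t 9.35 back-face dist -3.2 mm | hole-stud y 0.4 mm | hole z 174.9 seat z 192.9 | yaw err deg 0.03 | F board x -5.4 y 1.5 z -0.1 | grip 40 rot [3.1415e+00 2.0000e-04 1.9388e+00] [-0.94 -0.18  0.08]
```

The slope of about 2 N/mm matches the rubber ring, so the head is through the hole. I'll press a bit further, then slide down.

```bash
python3 -m jog '[[[-1,0.0003,0,0,0],[-1,0.0006,0,0,0],[-1,0.0006,0,0,0],[-1,0.0006,0,0,0],[-1,0.0006,0,0,0]]]'>/dev/null;  python3 b.py
python3 -m jog '[[[-1,0,0,0.001,0],[-1,0,0,0.002,0],[-1,0,0,0.003,0],[-1,0,0,0.003,0],[-1,0,0,0.003,0]]]'>/dev/null;  python3 b.py
```

```text
t 9.77 back-face dist -2.8 mm | hole-stud y 0.4 mm | hole z 174.9 seat z 192.9 | yaw err deg 0.03 | F board x -5.7 y 0.8 z -0.5 | grip 40 rot [3.1415e+00 4.0000e-04 1.9387e+00] [-1.07 -0.2   0.07]
t 10.18 back-face dist -2.8 mm | hole-stud y 0.2 mm | hole z 171.9 seat z 189.9 | yaw err deg 0.02 | F board x -5.5 y 0.6 z -0.9 | grip 40 rot [3.1410e+00 4.0000e-04 1.9386e+00] [-1.03 -0.26  0.08]
```

```bash
for i in 1 2 3; do python3 -m jog '[[[-1,0,0,0.001,0],[-1,0,0,0.002,0],[-1,0,0,0.003,0],[-1,0,0,0.004,0],[-1,0,0,0.004,0]]]'>/dev/null;  python3 b.py; done
```

```text
t 10.60 back-face dist -2.8 mm | hole-stud y 0.2 mm | hole z 167.9 seat z 185.9 | yaw err deg 0.03 | F board x -5.1 y 0.1 z -0.3 | grip 40 rot [3.1408e+00 4.0000e-04 1.9387e+00] [-0.99 -0.3   0.04]
t 11.02 back-face dist -2.8 mm | hole-stud y 0.1 mm | hole z 164.0 seat z 182.0 | yaw err deg 0.02 | F board x -3.9 y 0.3 z 0.2 | grip 40 rot [3.1407e+00 4.0000e-04 1.9386e+00] [-0.9  -0.33  0.03]
t 11.43 back-face dist -2.8 mm | hole-stud y 0.1 mm | hole z 160.0 seat z 178.0 | yaw err deg 0.03 | F board x -5.5 y -0.0 z 0.4 | grip 40 rot [3.1406e+00 4.0000e-04 1.9386e+00] [-0.99 -0.3   0.06]
```

```bash
python3 -m jog '[[[-1,0,0,0.0005,0],[-1,0,0,0.001,0],[-1,0,0,0.0015,0],[-1,0,0,0.002,0],[-1,0,0,0.002,0]]]'>/dev/null;  python3 b.py; python3 -m jog '[[[-1,0,0,0.0005,0],[-1,0,0,0.001,0],[-1,0,0,0.001,0],[-1,0,0,0.001,0],[-1,0,0,0.001,0]]]'>/dev/null;  python3 b.py
```

```text
t 11.85 back-face dist -2.8 mm | hole-stud y 0.1 mm | hole z 158.1 seat z 176.1 | yaw err deg 0.03 | F board x -5.6 y -0.5 z 0.9 | grip 40 rot [3.1405e+00 4.0000e-04 1.9386e+00] [-0.93 -0.33  0.07]
t 12.27 back-face dist -2.8 mm | hole-stud y 0.1 mm | hole z 157.1 seat z 175.1 | yaw err deg 0.03 | F board x -5.8 y 1.1 z 1.1 | grip 40 rot [3.1405e+00 4.0000e-04 1.9387e+00] [-1.03 -0.31  0.06]
```

```bash
for i in 1 2; do python3 -m jog '[[[-1,0,0,0.0003,0],[-1,0,0,0.0005,0],[-1,0,0,0.0007,0],[-1,0,0,0.0007,0],[-1,0,0,0.0007,0]]]'>/dev/null;  python3 b.py; done
```

```text
t 12.68 back-face dist -2.8 mm | hole-stud y 0.0 mm | hole z 156.5 seat z 174.5 | yaw err deg 0.03 | F board x -5.4 y -0.0 z 1.1 | grip 40 rot [3.1404e+00 4.0000e-04 1.9387e+00] [-0.95 -0.3   0.08]
t 13.10 back-face dist -2.9 mm | hole-stud y -0.0 mm | hole z 156.2 seat z 174.2 | yaw err deg 0.03 | F board x -6.4 y 0.2 z 2.6 | grip 40 rot [3.1400e+00 5.0000e-04 1.9387e+00] [-1.13 -0.13  0.11]
```

```bash
for i in 1 2; do python3 -m jog '[[[-1,0,0,0.0003,0],[-1,0,0,0.0005,0],[-1,0,0,0.0005,0],[-1,0,0,0.0005,0],[-1,0,0,0.0005,0]]]'>/dev/null;  python3 b.py; done
```

```text
t 13.52 back-face dist -2.9 mm | hole-stud y -0.1 mm | hole z 156.0 seat z 174.0 | yaw err deg 0.04 | F board x -6.9 y 1.5 z 4.4 | grip 40 rot [3.1397e+00 6.0000e-04 1.9388e+00] [-1.17 -0.08  0.14]
t 13.93 back-face dist -3.0 mm | hole-stud y -0.1 mm | hole z 155.9 seat z 173.9 | yaw err deg 0.04 | F board x -6.3 y 1.7 z 7.2 | grip 40 rot [3.1394e+00 6.0000e-04 1.9389e+00] [-1.3   0.04  0.16]
```

It's home: the downward stop is firm at 7 N with the seat at ~174 mm. Now I'll release and lift clear.

```bash
python3 -m jog '[[[0.6,0,0,0,0],[0.6,0,0,0,0],[0.6,0,0,0,0],[0.6,0,0,0,0],[0.6,0,0,0,0]]]'
python3 -m jog '[[[0.6,0,0,-0.01,0],[0.6,0,0,-0.03,0],[0.6,0,0,-0.06,0],[0.6,0,0,-0.09,0],[0.6,0,0,-0.09,0]]]'
python3 -m jog '[[[0.6,-0.04,0,0,0],[0.6,-0.08,0,0,0],[0.6,-0.1,0,0,0],[0.6,-0.1,0,0,0],[0.6,-0.1,0,0,0]]]'
python3 - <<'E'
from h import *
im=robot.read_camera("wrist")[:,:,::-1];a=robot.read_camera("side")[:,:,::-1];s=robot.read_camera("scene")[:,:,::-1]
z=lambda i,x,y,w,h,W:cv2.resize(i[y:y+h,x:x+w],(W,int(W*h/w)),interpolation=cv2.INTER_CUBIC)
o=np.zeros((600,800,3),np.uint8)
for i,q in((0,z(im,80,0,400,280,400)),):o[:280,:400]=q
q=z(s,260,70,130,90,400);o[:q.shape[0],400:]=q[:300]
q=z(a,120,70,120,120,300);o[300:600,:300]=q; q=z(a,0,0,560,420,400);o[300:600,400:]=q
cv2.imwrite("pics/end.png",o)
E
```

```text
time: 14.35
tool_pos: [0.4922, 0.3188, 0.1712]
tool_rot: [-3.141, -0.001, 1.939]
contact_force: [-0.6, -0.3, 0.3]
opening: 0.0735
grip_force: 0.0
time: 14.77
tool_pos: [0.4946, 0.3197, 0.2687]
tool_rot: [3.13, -0.001, 1.939]
contact_force: [0.2, 0.3, 1.2]
opening: 0.0733
grip_force: 0.0
time: 15.18
tool_pos: [0.5287, 0.2244, 0.2617]
tool_rot: [3.141, -0.001, 1.936]
contact_force: [-1.1, 0.7, -0.0]
opening: 0.0737
grip_force: 0.0
```

View pics/end.png

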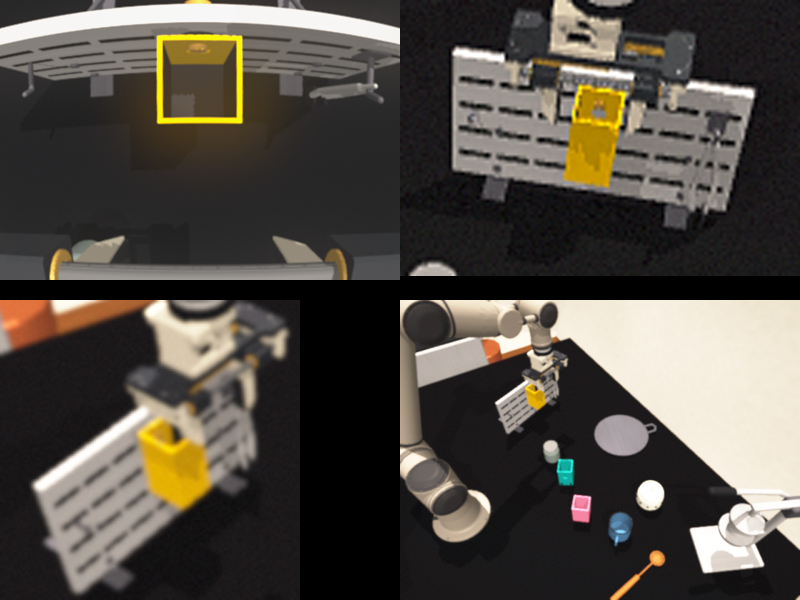

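All views show the cup hanging upright and square on the stud. In the wrist panel its rim runs from (158,37) to (242,122) and the stud head shows inside at (199,47). The gripper is clear and nothing else has moved.

```bash
python3 -c "
from cell import robot
print(robot.hand_in())"
```

```text
the job is handed in; nothing more can be done
None
```

The yellow cup hangs fully home on the stud, upright and square to the board, released with the arm clear. I handed the job in at about 15 s; the hand-in gave no verdict back.

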